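# Return the oilstone to its own spring-jaw station

## Robot

A 7-joint arm with a two-finger parallel gripper is mounted at the origin on the work surface; the furniture and walls round the work are solid. World frame = base frame: x ahead of the robot, y to its left, z up, the work surface at z = 0. Lengths are in m, angles in rad, forces in N, time in s.
With the tool pointing down it reaches from about 0.425 to 1.025 m from the base axis. Payload 3.6 kg.
Tool frame: the origin (TCP) lies at the very end of the fingers, on their centre line; the grasp point (between the pads) lies grip_depth behind it (grip_depth is the distance from the TCP to the grasp point, in m); z points along the fingers, y is the line along which they close (so a half turn about z gives the same grasp; the last joint's range is limited). The gripper opens to 85 mm and grips with 20 to 120 N. Pads are 22 mm wide; open, the fingers measure 114 mm over their backs; the gripper's body (76 mm by 85 mm) begins 54 mm behind the grasp point. The pads swing forward as they close: fully open they stand 13 mm farther back than shut.
Start: joints at [1.127, 0.591, 0.048, 1.609, -0.033, 0.943, -0.034], TCP at [0.249, -0.681, 0.231] pointing down, gripper open.
Joint ranges: [-2.69, 2.69], [-0.47, 2.24], [-1.27, 1.36], [0.19, 2.51], [-1.53, 4.68], [0.08, 2.07], [-3.09, 3.09]. Speed limits (rad/s): [2.57, 2.57, 3.14, 3.14, 3.14, 3.14, 3.14].

## Interface

Orientations are given as [roll, pitch, yaw] about the fixed x, y, z axes, in that order (R = Rz(yaw) Ry(pitch) Rx(roll)).
In Python, from station import state, capture, job_done, grip_depth gives the robot as it stands. The module is installed in compiled form; this text tells all that it offers.
- The arm moves only by the shell command python3 -m creep 'ROWS' [FORCE]. ROWS is JSON, a list that holds one entry, the list of rows, each a list of 7 numbers: the shift along the tool's x, y, z in mm, then the turn, a rotation vector about the tool's x, y, z in rad, then the opening in per cent of the stroke, from 0 (shut) to 100 (fully open). A call has 1 to 8 rows; each row is the pose to reach, as a shift and turn from the pose commanded when the call began, along the tool's axes at that moment; what a row does not reach only later rows make up. A row lasts 1/8 s, in which the tool goes at most 62.5 mm and 10.7 degrees, less where a joint would pass 70% of its speed; a pose out of reach is approached as far as the arm can. A call with a gripper value outside its range is refused whole. The fingers move at their own pace and stop on an object; FORCE is the grip in N (left out, the last holds). Time passes only in rows, so rows that repeat a pose let the fingers close. It gives the time, the measured TCP pose, the force, the opening and the grip force at its end, in the units of the state.
- state(): the state, without advancing time (a new reading comes with each control period).
- capture(name): name is "side" or "top" or "wrist"; returns a dict with "color" (400x640x3 uint8, red, green, blue), "K" (3x3 intrinsics, pixels), "k1" (the pictures are not rectified: a ray, as slopes to the right and down, at radius r is drawn at 1 + k1 r^2 times it, then the intrinsics apply), "R" (3x3) and "t" (3): a world point X has camera coordinates R X + t. Camera axes: x right, y down, z forward; pixel columns grow to the right and rows downward; lengths in m; the calibration is good to about 2 mm. A picture is of the moment at which its call begins. There is no depth.
- job_done(): hands the job in; it is judged then, once.
The state is a dict: "t": time; "q": joint angles; "joint_velocities": joint speeds; "joint_efforts": joint torques, N m; "ee_pos": TCP position; "eef_rot": TCP orientation; "contact_force": force on the tool from outside, world axes, zero at the start; "wrist_torque": the same for the moment, N m; "gripper_width": opening from 0.0 (shut) to 1.0 (fully open); "grasp_force": force on a finger pad.
Only numpy, scipy, OpenCV 4.12 (cv2) and the standard library are available. Lean on these libraries where they do the work, as an engineer would, in place of code of your own. Each camera call takes 0.05 s, during which the arm holds its last target. There are 200 camera calls.

## Task

The dark oilstone stands on end to drain beside the stone rack. Put it back in its own station, the one with the dark label: lying flat on its broad face on the station's cork floor, behind the front sill, with the sprung jaw holding it against the sill. Leave the other stones and the things round about where they are.

Things in the scene. Friction and masses are not known exactly. Their poses are not given: they have to be found in the camera images.
- oilstone: Dark grey oilstone, plain bar 42 x 150 x 22 mm (its own x, y, z), 0.34 to 0.55 kg. Origin: centre of one broad face; z points from that face through the 22 mm thickness; y along the 150 mm. Starts standing on one end on the bench, y upright. Either broad face may lie down, either end may lead.
- oilstone_centre (a point): Centre of the oilstone's volume, 11 mm along its z from its origin; axes as the oilstone. Standing on the bench its height is 75 mm.
- station_dark: The oilstone's own station (near-black card on its far end block), empty, fixed. Origin: bench level, middle of the front sill's outer face; x runs away from the robot along the slot, z up. Floor top z 8 mm. Sill: x 0 to 6 mm, 50 mm wide, top z 16. Side cheeks: x 32 to 144, inner faces at y +-25, to z 18, then flaring outward to z 25.
- seat_dark (a point): Where the oilstone's centre lies when it is home: in the dark-labelled station's frame x 81, y 0, z 19 mm (one end against the sill's inner face at x 6, the other against the jaw, broad face on the floor). Axes as the station; the stone's y lies along this x.
- station_dark_jaw (a joint): Travel of that station's grey spring jaw in m. 0: relaxed, its face at x 148 mm of the station (40 mm wide, z 9 to 31 mm); grows as it is pushed away from the robot, hard stop at 0.012; 0.008 when a stone is home. Spring: about 3 N at 0, 6 N at 0.008, 8 N at 0.012. The solid end block behind it: x 174 to 194, top z 38.
- rack: Dark wood board 200 x 206 x 6 mm under the three stations, fixed; origin at bench level, middle of its front edge (flush with the sills), x away from the robot, z up. The stations stand at y +66, 0 and -66 mm in any order.
- station_red: Red-labelled station of the stone rack, same build and axes as the dark-labelled one, its label card brick red. Empty; not the oilstone's.
- station_white: White-labelled station of the stone rack, same build and axes as the dark-labelled one, its label card off-white. Holds the white stone.
- red_stone: Brick-red stone, 42 x 150 x 22 mm, long along its y, lying on the bench at the left; origin at the centre of its underside. Leave it.
- white_stone: Off-white stone, 42 x 150 x 22 mm, long along its y, home in the white-labelled station; origin at the centre of its underside. Leave it.
- mug: Mug with handle, 91 x 120 x 99 mm, at the left behind; origin at the centre of its foot. Leave it.
- wax_tin: Round red and white tin, 66 mm wide, 29 mm high, towards the back; origin at the centre of its foot. Leave it.
Mind the look-alikes: they are no part of the job. Several things look just like the oilstone: the one meant starts farthest to the robot's right.

How it is judged:
By the outcome, as a careful person would: the job done as asked, in the order asked, and still so for the second after the job is handed in, with the robot touching nothing.
It also fails if it takes over 66 s, if anything falls off the work surface, if the arm or the gripper's body presses on something with over 40 N, if the wrist force passes 120 N, or if a joint passes its speed limit or range.

## Working session

There is one attempt and no reset: what is moved stays moved. The work goes in short steps, Python scripts to look and compute and a shell command to move; the robot and the scene stay as the last step left them, time stands still between calls to the robot, and variables do not carry over. Pictures are saved under pics/ and viewed, at most 10 in all, crops included, and the job is handed in when it is done.

```bash
mkdir -p pics; cat > h.py <<'E'
import numpy as np, cv2
from station import state, capture, job_done, grip_depth
def ray(c,u,v):
    K=c["K"];d=np.array([(u-K[0][2])/K[0][0],(v-K[1][2])/K[1][1]]);p=d.copy()
    for _ in range(30): p=d/(1+c["k1"]*(p@p))
    R=np.array(c["R"]);return -R.T@np.array(c["t"]),R.T@np.array([p[0],p[1],1])
def onz(c,u,v,z):
    o,d=ray(c,u,v);return o+d*(z-o[2])/d[2]
def proj(c,X):
    p=np.array(c["R"])@X+np.array(c["t"]);s=p[:2]/p[2];s=s*(1+c["k1"]*(s@s));K=c["K"]
    return np.array([K[0][0]*s[0]+K[0][2],K[1][1]*s[1]+K[1][2]])
E
python3 - <<'E'
from h import *
import pickle
for n in("side","top","wrist"):
    c=capture(n);pickle.dump(c,open(n+".pkl","wb"));cv2.imwrite(f"pics/{n}0.png",c["color"][:,:,::-1])
    print(n,(-np.array(c["R"]).T@c["t"]).round(3),np.array(c["R"]).round(2).tolist(),c["K"][0][0])
s=state();print(s["ee_pos"],s["eef_rot"],s["gripper_width"],s["t"],grip_depth)
a=[cv2.imread(f"pics/{n}0.png") for n in("side","top")]
E
```

```text
side [ 1.227 -0.067  0.617] [[0.11, 0.99, 0.02], [0.65, -0.06, -0.76], [-0.76, 0.1, -0.65]] 362.07709890371643
top [0.46  0.024 1.289] [[-0.01, -1.0, -0.01], [-0.99, 0.01, -0.11], [0.11, 0.01, -0.99]] 494.9937343870907
wrist [ 0.327 -0.653  0.373] [[0.34, -0.94, -0.0], [-0.89, -0.33, 0.32], [-0.31, -0.11, -0.95]] 308.88917960628964
[ 0.24890929 -0.68023113  0.23039545] [-3.13982033e+00  9.20371381e-05  3.50821872e-01] 1.0010751201025292 0.15 0.0187
```

View pics/top0.png

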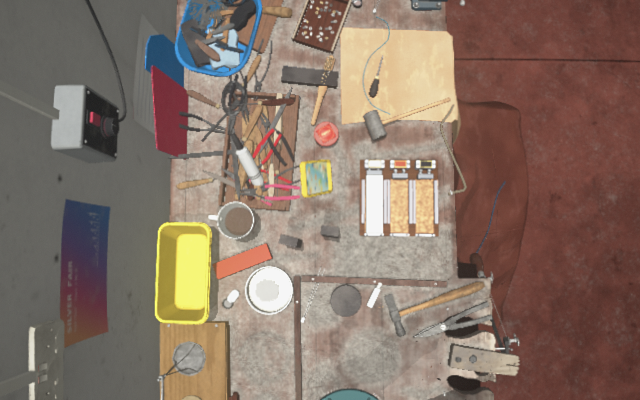

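View pics/side0.png

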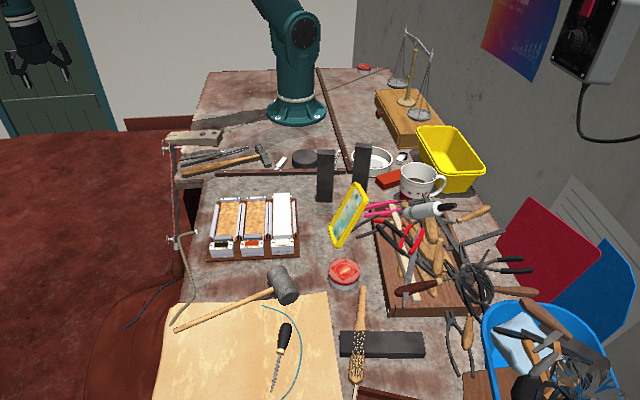

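The target is the standing stone at top-picture (331,232), since its twin at (290,241) is farther left. The dark label seems to be on the rightmost station, near (427,163). I'll crop both areas for precise corners.

```bash
python3 - <<'E'
import cv2
a=cv2.imread("pics/top0.png");b=cv2.imread("pics/side0.png")
cv2.imwrite("pics/c1.png",cv2.resize(a[150:250,275:450],None,fx=4.5,fy=4.5,interpolation=cv2.INTER_CUBIC))
cv2.imwrite("pics/c2.png",cv2.resize(b[130:270,200:390],None,fx=4,fy=4,interpolation=cv2.INTER_CUBIC))
E
```

```text
(no output)
```

View pics/c1.png

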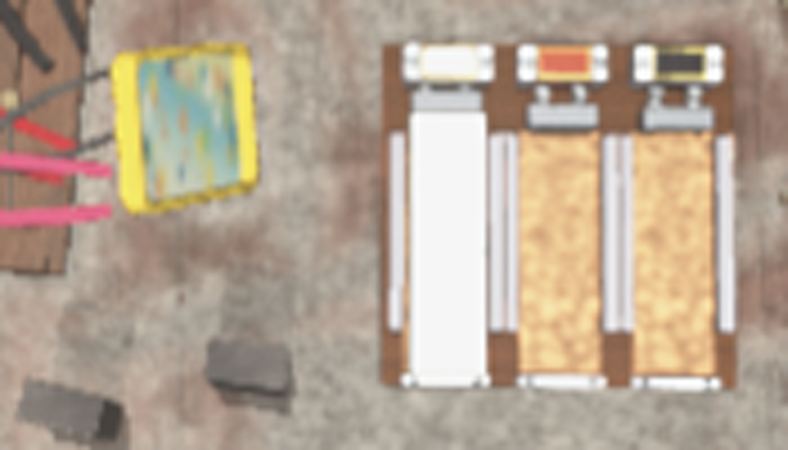

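View pics/c2.png

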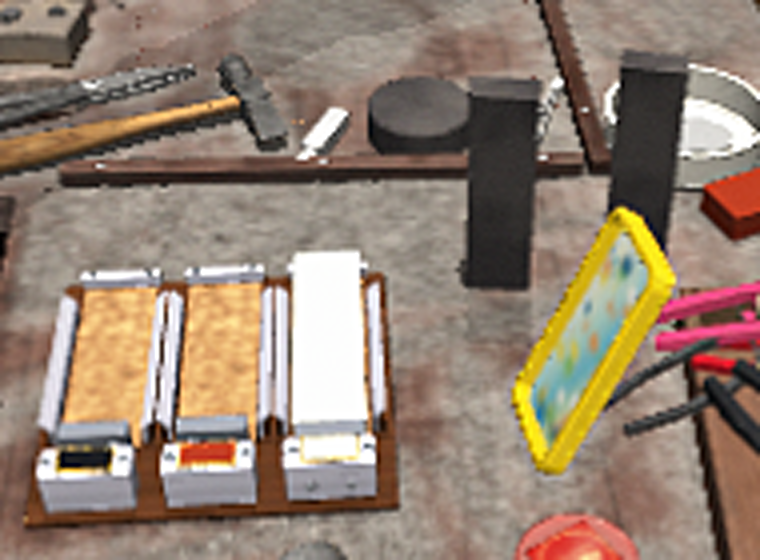

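```bash
python3 - <<'E'
from h import *
import pickle
T=pickle.load(open("top.pkl","rb"));S=pickle.load(open("side.pkl","rb"))
t=lambda x,y,z:onz(T,275+(x+.5)/4.5-.5,150+(y+.5)/4.5-.5,z)
s=lambda x,y,z:onz(S,200+(x+.5)/4-.5,130+(y+.5)/4-.5,z)
P=lambda n,L:print(n,*[(1000*p[:2]).round(0) for p in L])
P("side top face",[s(*p,.15) for p in((472,79),(541,81),(535,100),(470,99))])
P("side bottom",[s(*p,0) for p in((465,285),(530,289))])
P("top stone z.15",[t(*p,.15) for p in((210,341),(283,341),(286,376),(212,390))])
P("top stone z0",[t(*p,0) for p in((292,352),(292,402))])
P("label dark top",[t(*p,.038) for p in((635,47),(722,47),(634,83),(722,83))])
P("sill z16",[t(*p,.016) for p in((634,376),(720,376),(634,390),(720,390))])
P("board z6",[t(*p,.006) for p in((383,44),(735,44),(383,385),(737,387))])
P("side board z6 far/near",[s(*p,.006) for p in((25,520),(398,503),(75,280),(383,275))])
P("side endblk",[s(*p,.038) for p in((38,462),(135,458),(30,0))])
P("cork w",[t(*p,.008) for p in((634,300),(715,300))]);P("whitestone",[t(*p,.03) for p in((411,112),(486,112),(411,376),(486,376))])
# mask of the stone in top: min area rect
g=T["color"].astype(int);m=((g.max(2)<95)).astype(np.uint8);m[:,:318]=0;m[:,345:]=0;m[:220]=0;m[245:]=0
print("\n".join("".join("#" if v else "." for v in r[318:345]) for r in m[220:245]))
E
```

```text
side top face [498.  22.] [504.  63.] [524.  56.] [520.  18.]
side bottom [512.  19.] [519.  61.]
top stone z.15 [519.  59.] [519.  22.] [501.  21.] [494.  58.]
top stone z0 [520.  17.] [491.  17.]
label dark top [ 689. -181.] [ 689. -231.] [ 669. -180.] [ 668. -230.]
sill z16 [ 503. -179.] [ 502. -228.] [ 495. -178.] [ 494. -228.]
board z6 [699. -39.] [ 696. -245.] [500. -35.] [ 496. -240.]
side board z6 far/near [ 693. -242.] [699. -38.] [ 492. -234.] [504. -34.]
side endblk [ 681. -230.] [ 683. -179.] [ 177. -296.]
cork w [ 547. -181.] [ 546. -228.]
whitestone [655. -53.] [654. -96.] [504. -50.] [504. -93.]
...........................
...........................
...........................
...........................
...........................
...........................
...........................
...........................
...........................
...........................
...........................
...........................
...........................
...........................
...........................
.....####..................
......##########...........
..............#######......
...........................
...........................
...........................
...........................
...........................
...........................
...........................
```

```bash
cat >> h.py <<'E'
from scipy.spatial.transform import Rotation as Rn
def pose(x,y,z,yaw,th):  # th deg: tool z leans towards +x from straight down
    return np.array([x,y,z])/1000, Rn.from_euler("xyz",[np.pi,-np.radians(th),yaw])
def plan(P0,P1):
    d=P0[1].inv().apply(P1[0]-P0[0])*1000; r=(P0[1].inv()*P1[1]).as_rotvec()
    print("shift",d.round(1),"turn",r.round(3))
def now():
    s=state();return np.array(s["ee_pos"]),Rn.from_euler("xyz",s["eef_rot"])
def rep():
    p,R=now();s=state();z=R.apply([0,0,1]);y=R.apply([0,1,0]);print("t",round(s["t"],2),"tcp",(p*1000).round(1),"th",np.degrees(np.arctan2(z[0],-z[2])).round(1),"ytool",y.round(3),"F",np.round(s["contact_force"],1),"w",round(s["gripper_width"],3),"g",round(s["grasp_force"],1))
E
python3 -c "
from h import *
print(state()['q'])
A=pose(480,-150,400,-.16,0);B=pose(580,30,260,-.16,-55)
plan(now(),A);plan(A,B)"
```

```text
[ 1.12651619  0.59190728  0.04833375  1.60955295 -0.03332438  0.94271279
 -0.03370365]
shift [ 399.2 -418.8 -168.9] turn [-0.002  0.001  0.511]
shift [  70.  -193.6  140. ] turn [ 0.   -0.96 -0.  ]
```

```bash
python3 -m creep '[[[0,0,-100,0,0,0,75],[0,0,-100,0,0,0.1,75],[399,-419,-169,0,0,0.51,75],[399,-419,-169,0,0,0.51,75],[399,-419,-169,0,0,0.51,75],[399,-419,-169,0,0,0.51,75],[399,-419,-169,0,0,0.51,75],[399,-419,-169,0,0,0.51,75]]]' 120
python3 -c "
from h import *
rep();B=pose(580,30,270,-.16,-55);plan(now(),B)"
```

```text
t: 1.15
ee_pos: [0.3981, -0.3372, 0.3758]
eef_rot: [-3.142, -0.0, -0.159]
contact_force: [1.8, 0.5, -0.6]
gripper_width: 0.753
grasp_force: 0.0
t 1.15 tcp [ 398.1 -337.2  375.8] th 0.0 ytool [-0.158 -0.987 -0.   ] F [ 1.8  0.5 -0.6] w 0.753 g 0.0
shift [ 121.5 -391.4  105.8] turn [ 0.    -0.96   0.001]
```

```bash
python3 -m creep '[[[60,-180,0,0,-0.4,0,75],[60,-180,0,0,-0.5,0,75],[60,-180,0,0,-0.6,0,75],[122,-391,20,0,-0.96,0,75],[122,-391,20,0,-0.96,0,75],[122,-391,20,0,-0.96,0,75],[122,-391,20,0,-0.96,0,75],[122,-391,20,0,-0.96,0,75]]]'
python3 -c "
from h import *
rep();print(state()['q'].round(2) if hasattr(state()['q'],'round') else state()['q'])
c=capture('wrist');cv2.imwrite('pics/w1.png',c['color'][:,:,::-1])
B=pose(580,30,220,-.16,-55);plan(now(),B)"
```

```text
t: 2.15
ee_pos: [0.5805, 0.0315, 0.3541]
eef_rot: [-3.136, 0.962, -0.148]
contact_force: [-0.1, 0.2, -0.3]
gripper_width: 0.752
grasp_force: 0.0
t 2.15 tcp [580.5  31.5 354.1] th -54.8 ytool [-0.152 -0.988 -0.003] F [-0.1  0.2 -0.3] w 0.752 g 0.0
[-0.01  0.74 -0.07  1.33 -0.16  2.01 -1.8 ]
shift [110.3  -1.2  77.4] turn [0.003 0.001 0.002]
```

View pics/w1.png

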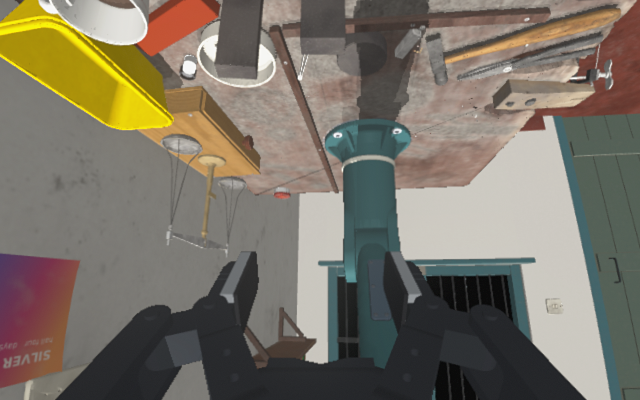

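The wrist picture shows the target stone at the top centre, with its top face's robot-side edge from about (302,50) to (343,52). The twin is at (240,40). I'll descend to the pre-grasp and measure from there.

```bash
python3 -c "
from h import *
B=pose(574,30,200,-.16,-55);plan(now(),B)"; python3 -m creep '[[[127,0,88,0,0,0,75],[127,0,88,0,0,0,75],[127,0,88,0,0,0,75],[127,0,88,0,0,0,75],[127,0,88,0,0,0,75]]]'
python3 -c "
from h import *
import pickle
rep();print(np.round(state()['q'],2))
c=capture('wrist');pickle.dump(c,open('w2.pkl','wb'));cv2.imwrite('pics/w2.png',c['color'][:,:,::-1])"
```

```text
shift [123.3  -0.3  93.7] turn [0.003 0.001 0.002]
t: 2.82
ee_pos: [0.5814, 0.0261, 0.2028]
eef_rot: [3.141, 0.958, -0.161]
contact_force: [1.3, -0.0, 1.1]
gripper_width: 0.751
grasp_force: 0.0
t 2.83 tcp [581.4  26.1 202.8] th -54.5 ytool [-0.16  -0.987  0.   ] F [ 1.3 -0.   1.1] w 0.751 g 0.0
[ 0.    0.89 -0.07  1.41 -0.14  1.79 -1.76]
```

View pics/w2.png

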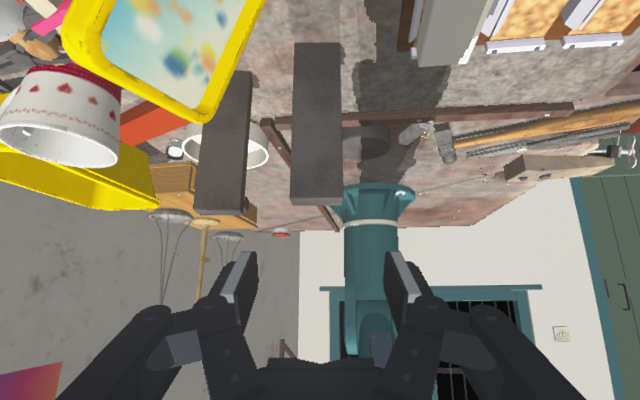

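```bash
python3 - <<'E'
from h import *
import pickle
T=pickle.load(open("top.pkl","rb"));S=pickle.load(open("side.pkl","rb"));W=pickle.load(open("w2.pkl","rb"))
def tri(a,b):
    (o,d),(p,e)=a,b; A=np.array([d,-e]).T; k=np.linalg.lstsq(A,p-o,rcond=None)[0]; x,y=o+k[0]*d,p+k[1]*e
    return ((x+y)*500).round(0),(np.linalg.norm(x-y)*1000).round(0)
tr=lambda x,y:ray(T,275+x/4.5,150+y/4.5); sr=lambda x,y:ray(S,200+x/4,130+y/4)
for s in((622,210),(672,285),(518,390),(548,470)):
    print(s,[tri(sr(*s),tr(*t)) for t in((122,55),(128,212),(245,45),(257,185))])
for u,v,z in((295,43,0),(341,43,0),(291,195,.15),(342,196,.15),(293,204,.15),(341,205,.15)): print((1000*onz(W,u,v,z)).round(1))
g=cv2.cvtColor(W["color"],cv2.COLOR_RGB2GRAY)
for r in(70,120,170): 
    e=cv2.Sobel(g,cv2.CV_32F,1,0)[r,270:365]; print(r,270+e.argmin(),270+e.argmax())
e=cv2.Sobel(g,cv2.CV_32F,0,1)
for c in(300,317,334): print(c,e[20:60,c].argmin()+20,np.argsort(-abs(e[180:215,c]))[:4]+180)
E
```

```text
(622, 210) [(array([661.,  91., 172.]), np.float64(20.0)), (array([589., 101., 115.]), np.float64(3.0)), (array([670.,  58., 181.]), np.float64(40.0)), (array([607.,  63., 134.]), np.float64(61.0))]
(672, 285) [(array([672., 106., 129.]), np.float64(5.0)), (array([598., 119.,  65.]), np.float64(27.0)), (array([682.,  71., 143.]), np.float64(67.0)), (array([618.,  78.,  91.]), np.float64(92.0))]
(518, 390) [(array([678.,  69.,  66.]), np.float64(79.0)), (array([600.,  77., -14.]), np.float64(67.0)), (array([685.,  34.,  72.]), np.float64(11.0)), (array([617.,  38.,   4.]), np.float64(6.0))]
(548, 470) [(array([689.,  80.,  10.]), np.float64(65.0)), (array([607.,  90., -82.]), np.float64(50.0)), (array([696.,  43.,  20.]), np.float64(5.0)), (array([626.,  48., -57.]), np.float64(26.0))]
[518.7  59.2   0. ]
[511.9  17.2   0. ]
[528.3  56.2 150. ]
[519.6  18.7 150. ]
[502.7  61.1 150. ]
[493.1  22.  150. ]
70 352 340
120 358 273
170 290 342
300 42 [205 206 197 198]
317 42 [197 206 207 198]
334 42 [197 205 213 198]
```

```bash
python3 -c "
from h import *
rep();plan(now(),pose(505,39.5,134,-.16,-55));plan(now(),pose(546,33,163,-.16,-55))"
```

```text
t 2.88 tcp [581.7  26.4 203.2] th -54.5 ytool [-0.16  -0.987 -0.   ] F [-0.3 -0.1  0.7] w 0.75 g 0.0
shift [ 11.7  -0.7 103.5] turn [-0.    -0.003 -0.   ]
shift [11.9 -0.8 52.8] turn [-0.    -0.003 -0.   ]
```

```bash
python3 -m creep '[[[12,-1,30,0,0,0,75],[12,-1,60,0,0,0,75],[12,-1,80,0,0,0,75],[12,-1,92,0,0,0,75],[12,-1,92,0,0,0,75],[12,-1,92,0,0,0,75]]]'
python3 -c "
from h import *
rep();plan(now(),pose(505,39.5,134,-.16,-55))
c=capture('wrist');cv2.imwrite('pics/w3.png',c['color'][:,:,::-1])"
```

```text
t: 3.62
ee_pos: [0.5146, 0.0389, 0.1392]
eef_rot: [-3.141, 0.957, -0.159]
contact_force: [-0.5, 0.2, -0.2]
gripper_width: 0.751
grasp_force: 0.0
t 3.62 tcp [514.6  38.9 139.2] th -54.5 ytool [-0.159 -0.987 -0.   ] F [-0.5  0.2 -0.2] w 0.751 g 0.0
shift [-1.2  1.  10.8] turn [ 0.    -0.002  0.001]
```

View pics/w3.png

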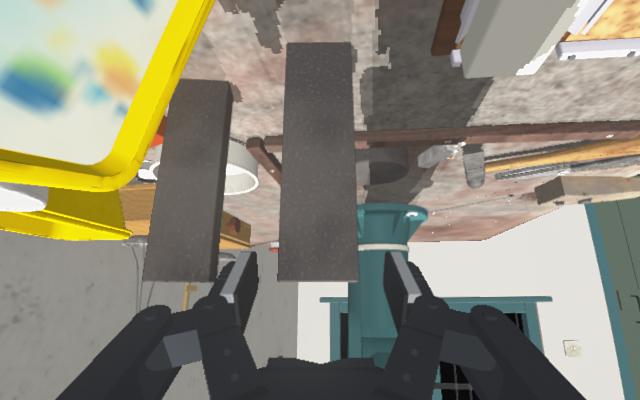

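The stone's top end (row 280, columns 279–357) lies centred between the fingertips (257–385). I'll go the last 11 mm, close, and lift.

```bash
python3 -m creep '[[[-1,1,11,0,0,0,75],[-1,1,11,0,0,0,75],[-1,1,11,0,0,0,75],[-1,1,11,0,0,0,30],[-1,1,11,0,0,0,30],[-1,1,11,0,0,0,30],[-1,1,11,0,0,0,30],[-1,1,11,0,0,0,30]]]' 120
python3 -c "
from h import *
rep();p,R=now();plan(now(),pose(505,39.5,160,-.16,-55));plan(now(),pose(500,-60,260,-.09,-55))"
```

```text
t: 4.68
ee_pos: [0.5039, 0.0399, 0.1336]
eef_rot: [-3.141, 0.96, -0.158]
contact_force: [0.6, 1.8, 4.3]
gripper_width: 0.457
grasp_force: 121.4
t 4.67 tcp [503.9  39.9 133.6] th -54.7 ytool [-0.159 -0.987 -0.001] F [0.6 1.8 4.3] w 0.457 g 121.4
shift [-21.    0.2 -16.1] turn [0.    0.    0.001]
shift [-96.7  99.2 -82.4] turn [-0.057  0.    -0.039]
```

```bash
python3 -m creep '[[[-20,0,-14,0,0,0,30],[-60,0,-43,0,0,0,30],[-114,0,-81,0,0,0,30],[-114,0,-81,0,0,0,30],[-114,0,-81,0,0,0,30]]]'
python3 -c "
from h import *
rep();plan(now(),pose(510,-204,260,-.018,-10));plan(now(),pose(510,-204,220,-.018,33))"
```

```text
t: 5.3
ee_pos: [0.5045, 0.039, 0.2726]
eef_rot: [3.14, 0.958, -0.161]
contact_force: [-0.3, 0.4, -4.9]
gripper_width: 0.458
grasp_force: 121.4
t 5.3 tcp [504.5  39.  272.6] th -54.5 ytool [-0.159 -0.987  0.001] F [-0.3  0.4 -4.9] w 0.458 g 121.4
shift [ 35.8 239.  -28.5] turn [-0.077  0.782 -0.123]
shift [ 68.5 239.   -5.5] turn [-0.029  1.531 -0.153]
```

```bash
python3 -m creep '[[[10,60,-10,0,0.1,0,30],[36,239,-28,-0.077,0.782,-0.123,30],[36,239,-28,-0.077,0.782,-0.123,30],[36,239,-28,-0.077,0.782,-0.123,30],[36,239,-28,-0.077,0.782,-0.123,30],[36,239,-28,-0.077,0.782,-0.123,30],[36,239,-28,-0.077,0.782,-0.123,30]]]'
python3 -c "
from h import *
rep();plan(now(),pose(500,-204,160,-.018,33))"
```

```text
t: 6.18
ee_pos: [0.5096, -0.2018, 0.2581]
eef_rot: [-3.138, 0.181, -0.015]
contact_force: [1.0, -0.4, -5.1]
gripper_width: 0.46
grasp_force: 121.9
t 6.17 tcp [ 509.6 -201.8  258.1] th -10.4 ytool [-0.016 -1.    -0.003] F [ 1.  -0.4 -5.1] w 0.46 g 121.9
shift [ 8.3  2.7 98.2] turn [-0.004  0.757  0.001]
```

```bash
python3 -m creep '[[[8,3,40,-0.004,0.757,0,30],[8,3,40,-0.004,0.757,0,30],[8,3,70,-0.004,0.757,0,30],[8,3,98,-0.004,0.757,0,30],[8,3,98,-0.004,0.757,0,30],[8,3,98,-0.004,0.757,0,30],[8,3,98,-0.004,0.757,0,30]]]'
python3 -c "
from h import *
import pickle
rep();c=capture('side');d=capture('top');pickle.dump((c,d),open('h.pkl','wb'));
a=cv2.resize(c['color'][120:280,180:340,::-1],None,fx=2.5,fy=2.5,interpolation=2);b=cv2.resize(d['color'][140:300,340:500,::-1],None,fx=2.5,fy=2.5,interpolation=2)
cv2.imwrite('pics/hov.png',np.hstack([a,b]))"
```

```text
t: 7.05
ee_pos: [0.5176, -0.203, 0.1971]
eef_rot: [-3.079, -0.504, -0.012]
contact_force: [-0.0, 0.8, -5.6]
gripper_width: 0.459
grasp_force: 122.2
t 7.05 tcp [ 517.6 -203.   197.1] th 28.9 ytool [ 0.018 -0.998 -0.055] F [-0.   0.8 -5.6] w 0.459 g 122.2
```

View pics/hov.png

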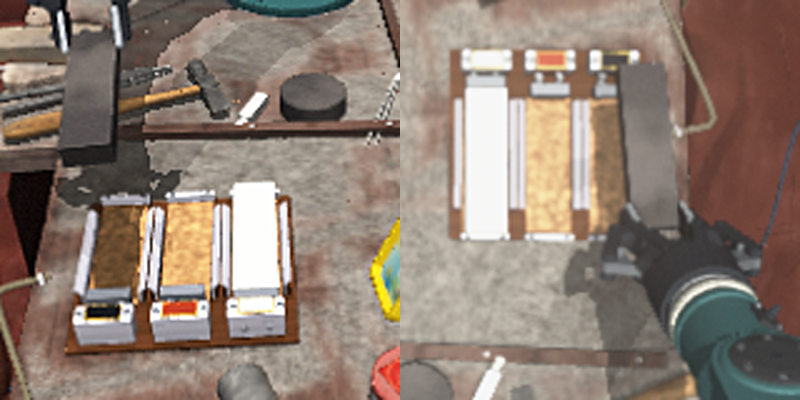

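The left half (side view) shows the stone held roughly level, heading into the dark station. The right half (top view) shows it over the station, still moving. I'll settle the pose and measure.

```bash
python3 -c "
from h import *
rep();plan(now(),pose(500,-204,110,-.018,33))"
```

```text
t 7.15 tcp [ 516.2 -204.4  196.6] th 28.8 ytool [ 0.013 -0.998 -0.055] F [-0.2  0.4 -4.2] w 0.455 g 122.3
shift [-55.9   4.2  68. ] turn [-0.063  0.074 -0.001]
```

```bash
python3 -m creep '[[[-56,4,68,-0.063,0.074,0,30],[-56,4,68,-0.063,0.074,0,30],[-56,4,68,-0.063,0.074,0,30],[-56,4,68,-0.063,0.074,0,30],[-56,4,68,-0.063,0.074,0,30],[-56,4,68,-0.063,0.074,0,30]]]'
python3 -c "
from h import *
rep();print(np.round(state()['q'],2),np.round(state()['joint_velocities'],2));plan(now(),pose(500,-204,110,-.018,33))"
```

```text
t: 7.9
ee_pos: [0.3951, -0.1844, 0.2665]
eef_rot: [-3.128, -0.63, -0.025]
contact_force: [2.8, 5.3, -4.0]
gripper_width: 0.458
grasp_force: 124.9
t 7.9 tcp [ 395.1 -184.4  266.5] th 36.1 ytool [-0.017 -1.    -0.011] F [ 2.8  5.3 -4. ] w 0.458 g 124.9
[ 1.7   0.21 -1.27  2.51 -1.53  0.08  0.41] [-0.02 -0.1  -0.    0.01 -0.02  0.09 -0.02]
shift [ -7.1  19.5 188.3] turn [-0.009 -0.054 -0.005]
```

Leaning the tool back towards the base runs the arm to its joint limits here. I'll go back out with the tool near vertical, then lay the stone by letting it pivot: far end down first, tool upright.

```bash
python3 -c "
from h import *
plan(now(),pose(510,-203,260,-.018,0))";python3 -m creep '[[[60,15,80,0,-0.3,0,30],[60,15,80,0,-0.3,0,30],[92,19,72,0,-0.6,0,30],[92,19,72,0,-0.6,0,30],[92,19,72,0,-0.6,0,30],[92,19,72,0,-0.6,0,30]]]'
python3 -c "
from h import *
rep();print(np.round(state()['q'],2));plan(now(),pose(560,-204,260,-.018,-10))"
```

```text
shift [89.3 16.7 73. ] turn [-0.011 -0.63  -0.002]
t: 8.65
ee_pos: [0.5125, -0.1949, 0.2596]
eef_rot: [-3.063, -0.24, -0.001]
contact_force: [1.3, 2.6, -6.0]
gripper_width: 0.457
grasp_force: 124.6
t 8.65 tcp [ 512.5 -194.9  259.6] th 13.7 ytool [ 0.018 -0.997 -0.076] F [ 1.3  2.6 -6. ] w 0.457 g 124.6
[ 0.38  0.27 -0.01  2.11 -0.29  0.58 -0.97]
shift [46.2  9.9 10.2] turn [-0.078 -0.413  0.033]
```

```bash
python3 -c "
from h import *
plan(now(),pose(520,-204,200,-.018,10))";python3 -m creep '[[[0,0,0,-0.078,-0.065,0,30],[22,8,56,-0.078,-0.065,0.01,30],[22,8,56,-0.078,-0.065,0.01,30],[22,8,56,-0.078,-0.065,0.01,30],[22,8,56,-0.078,-0.065,0.01,30]]]'
python3 -c "
from h import *
rep();print(np.round(state()['q'],2));plan(now(),pose(520,-204,200,-.018,10))"
```

```text
shift [-6.9 13.7 58.8] turn [-0.082 -0.065  0.019]
t: 9.28
ee_pos: [0.5472, -0.2004, 0.2125]
eef_rot: [-3.138, -0.186, -0.013]
contact_force: [0.2, 0.1, -4.3]
gripper_width: 0.461
grasp_force: 124.8
t 9.28 tcp [ 547.2 -200.4  212.5] th 10.7 ytool [-0.012 -1.    -0.003] F [ 0.2  0.1 -4.3] w 0.461 g 124.8
[ 0.26  0.38  0.06  2.07 -0.16  0.52 -1.14]
shift [-29.    4.    7.3] turn [-0.005 -0.012  0.005]
```

```bash
python3 - <<'E'
from h import *
p,R=now();Rg=Rn.from_euler("xyz",[-3.141,.96,-.158]);Pg=np.array([.5039,.0399,.1336]);wd=np.array([.159,.987,0]);nx=np.array([.987,-.159,0])
import itertools
C={n:capture(n) for n in("side","top")}
for n,c in C.items():
    cv2.imwrite(f"pics/z_{n}.png",c["color"][:,:,::-1])
    for z in(0,.15):
        print(n,z,[tuple(proj(c,p+R.apply(Rg.inv().apply(np.array([.508,.039,z])+a*.021*wd+b*.011*nx-Pg))).round(0).astype(int).tolist()) for a in(-1,1) for b in(-1,1)])
w=p+R.apply(Rg.inv().apply(np.array([.508,.039,0])-Pg));print("far end centre",(w*1000).round(1))
a=C["side"]["color"][90:250,160:320,::-1];b=C["top"]["color"][130:290,340:500,::-1]
cv2.imwrite('pics/hov2.png',np.hstack([cv2.resize(i,None,fx=2.5,fy=2.5,interpolation=2) for i in(a,b)]))
E
```

```text
side 0 [(204, 200), (201, 195), (225, 199), (223, 194)]
side 0.15 [(208, 137), (205, 131), (227, 137), (225, 131)]
top 0 [(441, 161), (443, 156), (424, 161), (425, 155)]
top 0.15 [(449, 218), (451, 213), (430, 218), (431, 213)]
far end centre [ 670.6 -202.   161.3]
```

View pics/hov2.png

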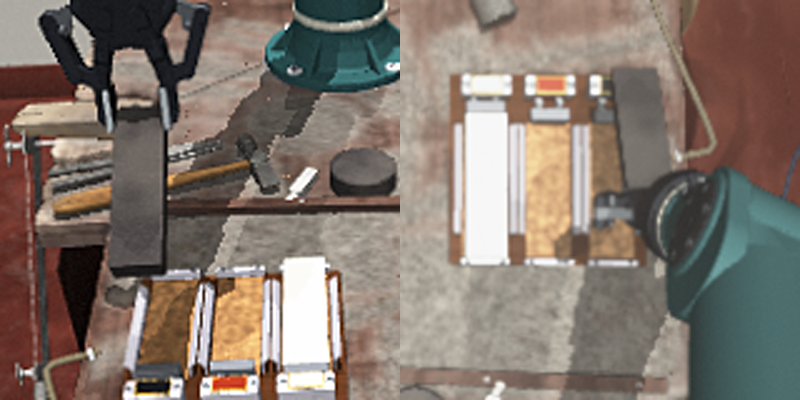

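The far end appears at side px (205,200)–(226,198), against (204,200)–(225,199) predicted, so the stone hasn't slipped in the grip. Next I'll set the far end on the cork, short of the jaw.

```bash
python3 -c "
from h import *
plan(now(),pose(511,-204.5,100,-.018,10))";python3 -m creep '[[[-35,4,0,-0.005,-0.012,0.005,30],[-55,4,50,-0.005,-0.012,0.005,30],[-55,4,104,-0.005,-0.012,0.005,30],[-55,4,104,-0.005,-0.012,0.005,30],[-55,4,104,-0.005,-0.012,0.005,30]]]'
python3 -c "
from h import *
rep();print(np.round(state()['q'],2));plan(now(),pose(511,-204.5,72,-.018,10))"
```

```text
shift [-56.4   4.5 104.2] turn [-0.004 -0.013  0.004]
t: 10.0
ee_pos: [0.5135, -0.2044, 0.101]
eef_rot: [3.141, -0.177, -0.019]
contact_force: [0.5, -0.5, -3.1]
gripper_width: 0.456
grasp_force: 124.8
t 10.0 tcp [ 513.5 -204.4  101. ] th 10.1 ytool [-0.019 -1.     0.001] F [ 0.5 -0.5 -3.1] w 0.456 g 124.8
[ 0.33  0.53 -0.01  2.2  -0.21  0.24 -1.07]
shift [-7.6  0.1 28.1] turn [ 0.001 -0.002 -0.001]
```

```bash
python3 -c "
from h import *
plan(now(),pose(515,-204.5,84,-.018,5))";python3 -m creep '[[[-2,0,8,0,-0.087,0,30],[-2,0,17,0,-0.087,0,30],[-2,0,17,0,-0.087,0,30]]]'
python3 -c "
from h import *
rep();print(np.round(state()['q'],2));plan(now(),pose(516,-204.5,78,-.018,5));plan(now(),pose(514,-204.5,70,-.018,2))"
```

```text
shift [-1.5  0.  17. ] turn [ 0.001 -0.089 -0.001]
t: 10.38
ee_pos: [0.5138, -0.2034, 0.083]
eef_rot: [3.141, -0.089, -0.017]
contact_force: [-0.9, -0.2, -4.3]
gripper_width: 0.458
grasp_force: 124.8
t 10.38 tcp [ 513.8 -203.4   83. ] th 5.1 ytool [-0.017 -1.     0.   ] F [-0.9 -0.2 -4.3] w 0.458 g 124.8
[ 0.26  0.58  0.06  2.16 -0.19  0.33 -1.1 ]
shift [1.8 1.  5.2] turn [ 0.    -0.002  0.001]
shift [-0.9  1.  13. ] turn [ 0.    -0.054  0.001]
```

```bash
python3 -m creep '[[[1,1,4,0,0,0,30],[0,1,8,0,0,0,30],[-1,1,12,0,0,0,30],[-1,1,12,0,0,0,30]]]' 50
python3 -c "
from h import *
rep();plan(now(),pose(510,-204.5,50,-.018,3))"
```

```text
t: 10.88
ee_pos: [0.5114, -0.2052, 0.071]
eef_rot: [-3.141, -0.086, -0.02]
contact_force: [-6.6, 1.6, 7.9]
gripper_width: 0.456
grasp_force: 126.7
t 10.88 tcp [ 511.4 -205.2   71. ] th 4.9 ytool [-0.02 -1.   -0.  ] F [-6.6  1.6  7.9] w 0.456 g 126.7
shift [-3.2 -0.7 20.8] turn [-0.    -0.033 -0.002]
```

```bash
python3 -m creep '[[[-1,-1,4,0,0,0,40],[-2,-1,8,0,-0.01,0,40],[-3,-1,12,0,-0.02,0,40],[-3,-1,12,0,-0.02,0,40]]]' 40
python3 -c "
from h import *
rep();plan(now(),pose(508,-204.5,40,-.018,3))"
```

```text
t: 11.38
ee_pos: [0.5101, -0.2043, 0.0586]
eef_rot: [3.142, -0.066, -0.019]
contact_force: [-4.1, -0.1, 5.4]
gripper_width: 0.453
grasp_force: 126.1
t 11.38 tcp [ 510.1 -204.3   58.6] th 3.8 ytool [-0.019 -1.     0.   ] F [-4.1 -0.1  5.4] w 0.453 g 126.1
shift [-3.3  0.2 18.4] turn [ 0.    -0.014 -0.001]
```

```bash
python3 -m creep '[[[-1,0,5,0,0,0,40],[-2,0,10,0,0,0,40],[-3,0,15,0,-0.01,0,40],[-3,0,19,0,-0.01,0,40],[-3,0,19,0,-0.01,0,40]]]' 40
python3 - <<'E'
from h import *
rep();plan(now(),pose(508,-204.5,26,-.018,3))
C={n:capture(n)["color"] for n in("side","top")}
print(np.round(state()['q'],2))
a=C["side"][150:270,190:310,::-1];b=C["top"][140:260,380:500,::-1]
cv2.imwrite('pics/p3.png',np.hstack([cv2.resize(i,None,fx=3.3,fy=3.3,interpolation=2) for i in(a,b)]))
E
```

```text
t: 12.0
ee_pos: [0.5049, -0.2042, 0.0386]
eef_rot: [-3.14, -0.05, -0.022]
contact_force: [-8.2, -1.1, 5.0]
gripper_width: 0.452
grasp_force: 124.7
t 12.0 tcp [ 504.9 -204.2   38.6] th 2.9 ytool [-0.022 -1.    -0.001] F [-8.2 -1.1  5. ] w 0.452 g 124.7
shift [ 2.5  0.3 12.7] turn [-0.001  0.002 -0.004]
[ 0.27  0.66  0.06  2.16 -0.19  0.28 -1.1 ]
```

View pics/p3.png

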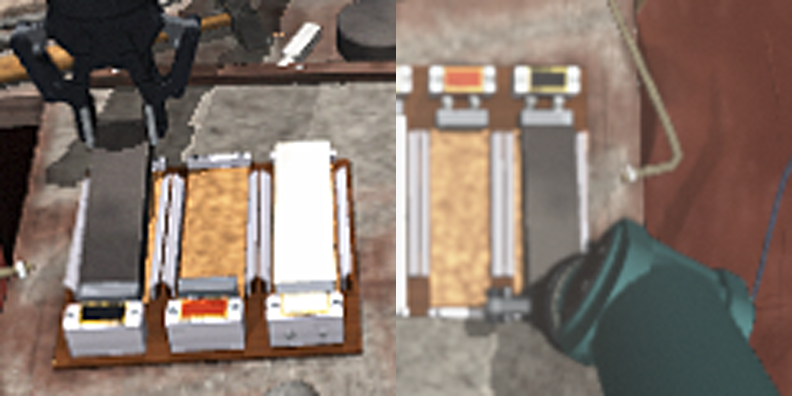

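The far end lies between the cheeks against the dark station's jaw, and the near end is still high in the fingers. I'll lower it until the near end rests on the sill.

```bash
python3 -m creep '[[[1,0,4,0,0,0,40],[2,0,8,0,0,0,40],[2,0,11,0,0,0,40],[2,0,13,0,0,0,40],[2,0,13,0,0,0,40]]]' 40
python3 -c "
from h import *
rep()"
```

```text
t: 12.72
ee_pos: [0.5075, -0.2043, 0.0259]
eef_rot: [-3.14, -0.05, -0.022]
contact_force: [-9.5, -0.3, 5.1]
gripper_width: 0.454
grasp_force: 124.2
t 12.72 tcp [ 507.5 -204.3   25.9] th 2.9 ytool [-0.022 -1.    -0.001] F [-9.5 -0.3  5.1] w 0.454 g 124.2
```

```bash
python3 -m creep '[[[0,0,2,0,0,0,40],[0,0,4,0,0,0,40],[0,0,4,0,0,0,40]]]' 40
python3 -c "
from h import *
rep()"
```

```text
t: 13.1
ee_pos: [0.5068, -0.2042, 0.0217]
eef_rot: [-3.14, -0.049, -0.022]
contact_force: [-9.8, 0.6, 4.5]
gripper_width: 0.455
grasp_force: 124.0
t 13.1 tcp [ 506.8 -204.2   21.7] th 2.8 ytool [-0.022 -1.    -0.002] F [-9.8  0.6  4.5] w 0.455 g 124.0
```

```bash
python3 -m creep '[[[0,0,1,0,0,0,40],[0,0,2,0,0,0,40],[0,0,2,0,0,0,40]]]' 40
python3 -c "
from h import *
rep()"
```

```text
t: 13.48
ee_pos: [0.5068, -0.2042, 0.0215]
eef_rot: [-3.14, -0.049, -0.022]
contact_force: [-13.2, 0.7, 21.0]
gripper_width: 0.456
grasp_force: 126.0
t 13.47 tcp [ 506.8 -204.2   21.5] th 2.8 ytool [-0.022 -1.    -0.002] F [-13.2   0.7  21. ] w 0.456 g 126.0
```

It's resting on the sill. I'll release, rise, and measure where the stone's near end lies.

```bash
python3 -m creep '[[[0,0,-2,0,0,0,45],[0,0,-2,0,0,0,70],[0,0,-2,0,0,0,70],[0,0,-2,0,0,0,70],[0,0,-40,0,0,0,70],[-60,0,-90,0,0,0,70],[-60,0,-90,0,0,0,0],[-60,0,-90,0,0,0,0]]]' 40
python3 - <<'E'
from h import *
import pickle
rep();c=capture("side");d=capture("wrist");pickle.dump((c,d),open("r.pkl","wb"))
for n,c in(("side",c),("wrist",d)):
    print(n,"pred near end top corners (station x -2,z38), far end top:",[proj(c,np.array([.4965+x*1e-3,-.2035+y*1e-3-.018e-3*x,z])).round(0).tolist() for x,z in((-2,.0375),(-2,.016),(148,.03)) for y in(-21,21)])
E
```

```text
t: 14.48
ee_pos: [0.4478, -0.2026, 0.1067]
eef_rot: [3.141, -0.058, -0.019]
contact_force: [1.2, 0.5, 0.6]
gripper_width: 0.283
grasp_force: 0.0
t 14.47 tcp [ 447.8 -202.6  106.7] th 3.3 ytool [-0.019 -1.     0.   ] F [1.2 0.5 0.6] w 0.283 g 0.0
side pred near end top corners (station x -2,z38), far end top: [[220.0, 191.0], [237.0, 190.0], [221.0, 197.0], [238.0, 196.0], [213.0, 235.0], [232.0, 234.0]]
wrist pred near end top corners (station x -2,z38), far end top: [[349.0, 155.0], [289.0, 156.0], [347.0, 151.0], [292.0, 152.0], [353.0, -89.0], [285.0, -87.0]]
```

```bash
python3 - <<'E'
from h import *
import pickle
c,d=pickle.load(open("r.pkl","rb"))
g=cv2.cvtColor(d["color"],cv2.COLOR_RGB2GRAY)
for u in(300,320,340): print("w col",u,g[90:190:3,u].tolist())
print("w row110",g[110,260:380:3].tolist()); print("w row60",g[60,260:380:3].tolist())
s=cv2.cvtColor(c["color"],cv2.COLOR_RGB2GRAY)
for u in(224,229,234): print("s col",u,s[178:245,u].tolist())
for r in(200,215,228): print("s row",r,s[r,200:250].tolist())
E
```

```text
w col 300 [129, 128, 129, 133, 135, 127, 129, 124, 133, 121, 120, 117, 116, 109, 108, 110, 106, 106, 107, 114, 109, 130, 159, 159, 165, 168, 178, 174, 174, 156, 173, 184, 184, 182]
w col 320 [128, 128, 129, 125, 125, 122, 119, 117, 113, 117, 114, 118, 111, 110, 109, 111, 119, 116, 117, 114, 116, 111, 145, 152, 171, 180, 172, 166, 172, 186, 171, 172, 142, 117]
w col 340 [123, 125, 124, 123, 121, 118, 113, 115, 114, 120, 117, 118, 115, 116, 117, 118, 114, 116, 115, 116, 116, 114, 149, 141, 138, 151, 148, 149, 151, 143, 145, 155, 148, 108]
w row110 [182, 106, 110, 108, 107, 108, 108, 107, 108, 107, 184, 127, 131, 124, 123, 127, 123, 128, 124, 121, 117, 114, 110, 109, 110, 113, 112, 116, 119, 117, 116, 102, 79, 87, 104, 101, 153, 149, 154, 158]
w row60 [202, 222, 222, 194, 207, 217, 219, 219, 134, 105, 126, 132, 130, 129, 130, 129, 130, 128, 129, 128, 130, 130, 132, 127, 126, 126, 126, 126, 126, 124, 124, 152, 222, 220, 221, 160, 110, 125, 123, 115]
s col 224 [86, 85, 78, 78, 84, 83, 86, 92, 83, 95, 93, 89, 84, 85, 91, 85, 87, 84, 83, 79, 77, 80, 87, 95, 97, 101, 101, 103, 99, 102, 99, 9
[... 748 characters left out ...]
00 [99, 92, 92, 102, 123, 152, 163, 160, 159, 153, 155, 162, 158, 158, 166, 172, 172, 170, 132, 92, 89, 91, 90, 86, 87, 91, 93, 99, 104, 97, 99, 101, 99, 104, 106, 76, 8, 120, 172, 176, 91, 78, 87, 91, 96, 91, 108, 162, 152, 155]
s row 215 [89, 99, 113, 113, 108, 96, 91, 101, 112, 108, 99, 95, 85, 167, 210, 219, 149, 77, 83, 86, 80, 80, 77, 76, 78, 79, 84, 88, 89, 89, 93, 96, 97, 108, 23, 24, 97, 175, 220, 231, 36, 203, 210, 214, 177, 50, 151, 188, 171, 168]
s row 228 [134, 124, 136, 129, 120, 114, 121, 131, 136, 131, 142, 209, 236, 232, 166, 76, 80, 85, 85, 85, 86, 85, 88, 89, 88, 82, 85, 88, 86, 85, 85, 90, 50, 5, 75, 188, 228, 234, 251, 52, 246, 231, 243, 115, 15, 182, 191, 184, 160, 176]
```

The wrist edges put the near end at row 155, which is station x ≈ -2 on top of the sill. It's centred to within about 2 mm. Next I'll push the end face with the shut fingertips, then drag it down behind the sill.

```bash
python3 -c "
from h import *
plan(now(),pose(470,-205,60,-.018,0));plan(now(),pose(470,-205,27,-.018,0))";python3 -m creep '[[[20,2,20,0,-0.057,0,0],[19,2,48,0,-0.057,0,0],[18,2,65,0,-0.057,0,0],[18,2,80,0,-0.057,0,0],[18,2,80,0,-0.057,0,0]]]' 40
python3 -c "
from h import *
rep();plan(now(),pose(493,-205,27,-.018,0))"
```

```text
shift [17.9  2.2 47. ] turn [ 0.    -0.058  0.001]
shift [16.   2.2 79.9] turn [ 0.    -0.058  0.001]
t: 15.2
ee_pos: [0.4694, -0.2045, 0.0261]
eef_rot: [-3.14, 0.003, -0.018]
contact_force: [0.3, 0.1, -0.1]
gripper_width: 0.004
grasp_force: 0.0
t 15.2 tcp [ 469.4 -204.5   26.1] th -0.2 ytool [-0.018 -1.    -0.001] F [ 0.3  0.1 -0.1] w 0.004 g 0.0
shift [23.6  0.1 -1. ] turn [-0.001  0.003 -0.   ]
```

```bash
for i in 1; do python3 -m creep '[[[6,0,0,0,0,0,0],[12,0,0,0,0,0,0],[16,0,0,0,0,0,0],[19,0,0,0,0,0,0],[19,0,0,0,0,0,0]]]'; done
python3 -c "
from h import *
rep()"
```

```text
t: 15.82
ee_pos: [0.4853, -0.2049, 0.0273]
eef_rot: [-3.14, 0.007, -0.019]
contact_force: [-6.1, -0.3, 3.8]
gripper_width: 0.003
grasp_force: 3.1
t 15.82 tcp [ 485.3 -204.9   27.3] th -0.4 ytool [-0.019 -1.    -0.002] F [-6.1 -0.3  3.8] w 0.003 g 3.1
```

```bash
python3 -m creep '[[[3,0,0,0,0,0,0],[5,0,0,0,0,0,0],[7,0,0,0,0,0,0],[8,0,0,0,0,0,0],[8,0,0,0,0,0,0]]]'
python3 -c "
from h import *
rep()
import pickle
c=capture('wrist');pickle.dump(c,open('r2.pkl','wb'));g=cv2.cvtColor(c['color'],cv2.COLOR_RGB2GRAY)
print(proj(c,np.array([.504,-.204,.0375])),proj(c,np.array([.504,-.204,.016])));print([g[60:300:4,u].tolist() for u in (300,340)])"
```

```text
t: 16.45
ee_pos: [0.49, -0.2045, 0.0269]
eef_rot: [-3.138, 0.013, -0.02]
contact_force: [-9.3, -0.7, 5.9]
gripper_width: 0.001
grasp_force: 4.8
t 16.45 tcp [ 490.  -204.5   26.9] th -0.8 ytool [-0.02  -1.    -0.003] F [-9.3 -0.7  5.9] w 0.001 g 4.8
[316.96915359 246.00728682] [317.52889913 226.88317064]
[[89, 88, 97, 90, 91, 94, 94, 101, 97, 96, 97, 100, 97, 97, 96, 97, 97, 96, 97, 97, 97, 96, 97, 98, 96, 97, 99, 98, 96, 99, 96, 95, 94, 94, 90, 85, 58, 59, 60, 57, 55, 58, 57, 53, 53, 53, 61, 58, 72, 37, 34, 35, 35, 38, 33, 34, 33, 33, 33, 41], [82, 82, 84, 85, 85, 88, 88, 93, 91, 92, 99, 94, 99, 95, 95, 94, 96, 95, 95, 97, 96, 95, 95, 94, 97, 93, 95, 93, 96, 92, 93, 88, 87, 90, 86, 82, 83, 92, 75, 55, 56, 55, 55, 55, 54, 55, 55, 55, 75, 35, 35, 33, 33, 38, 33, 31, 33, 33, 32, 38]]
```

```bash
python3 -m creep '[[[2,0,0,0,0,0,0],[4,0,0,0,0,0,0],[5,0,0,0,0,0,0],[5,0,0,0,0,0,0]]]'
python3 -m creep '[[[0,0,2,0,0,0,0],[0,0,4,0,0,0,0],[0,0,4,0,0,0,0]]]'
```

```text
t: 17.0
ee_pos: [0.495, -0.2042, 0.026]
eef_rot: [-3.138, 0.014, -0.019]
contact_force: [-7.4, -1.4, -2.2]
gripper_width: -0.003
grasp_force: 3.8
t: 17.38
ee_pos: [0.4949, -0.2042, 0.0218]
eef_rot: [-3.138, 0.014, -0.019]
contact_force: [-8.1, -0.6, -1.9]
gripper_width: -0.0
grasp_force: 3.9
```

```bash
python3 -m creep '[[[2,0,0,0,0,0,0],[3,0,1,0,0,0,0],[3,0,3,0,0,0,0],[3,0,3,0,0,0,0]]]'
python3 -c "
from h import *
c=capture('wrist');g=cv2.cvtColor(c['color'],cv2.COLOR_RGB2GRAY)
print([g[150:270:3,u].tolist() for u in (300,340)])
for z in (.030,.0375):print(proj(c,np.array([.506,-.204,z])).round())"
```

```text
t: 17.88
ee_pos: [0.495, -0.2041, 0.0188]
eef_rot: [-3.137, 0.019, -0.02]
contact_force: [-11.4, -1.2, 1.1]
gripper_width: 0.001
grasp_force: 5.7
[[96, 97, 97, 94, 97, 100, 99, 96, 95, 105, 96, 97, 95, 94, 94, 94, 61, 59, 58, 58, 58, 58, 58, 57, 56, 59, 57, 54, 52, 52, 52, 53, 60, 58, 92, 96, 35, 35, 34, 39], [95, 94, 95, 98, 94, 94, 94, 94, 96, 92, 92, 91, 86, 86, 89, 89, 87, 81, 82, 84, 92, 76, 56, 56, 55, 55, 55, 55, 55, 53, 54, 54, 56, 54, 67, 99, 32, 33, 35, 37]]
[318. 252.]
[318. 261.]
```

```bash
python3 -m creep '[[[-4,0,0,0,0,0,0],[-8,0,0,0,0,0,0],[-14,0,0,0,0,0,0],[-20,0,0,0,0,0,0],[-40,0,-20,0,0,0,0],[-60,0,-90,0,0,0,0],[-60,0,-90,0,0,0,0],[-60,0,-90,0,0,0,0]]]'
python3 - <<'E'
from h import *
rep();c=capture("wrist");g=cv2.cvtColor(c["color"],cv2.COLOR_RGB2GRAY)
P=lambda x,y,z:proj(c,np.array([.4965+x*1e-3,-.204+y*1e-3-.018e-3*x,z])).round(1).tolist()
print("home end top",P(6,0,.030),"sill inner top",P(6,0,.016),"outer",P(0,0,.016),"if on sill",P(-2,0,.0375),"edges home",P(60,-21,.03),P(60,21,.03),"unlow",P(6,0,.038))
for u in(305,320,335):print(u,[(r,int(g[r,u])) for r in range(96,200,2)])
r=int(P(60,0,.03)[1]);print(r,g[r,270:370:2].tolist() if r>0 else None)
r=int(P(6,0,.03)[1])-8;print(r,g[r,270:370:2].tolist())
s=capture("side");sg=cv2.cvtColor(s["color"],cv2.COLOR_RGB2GRAY)
Q=lambda x,y,z:proj(s,np.array([.4965+x*1e-3,-.204+y*1e-3-.018e-3*x,z])).round(1).tolist()
print("side home: near top",Q(6,0,.03),"far top",Q(156,0,.03),"sill outer top",Q(0,0,.016),"sill in",Q(6,0,.016))
print([(i,int(sg[i,229])) for i in range(183,203)],[(i,int(sg[i,224])) for i in range(228,245)])
E
```

```text
t: 18.92
ee_pos: [0.4466, -0.2045, 0.1112]
eef_rot: [3.141, -0.003, -0.017]
contact_force: [0.6, 0.6, -0.7]
gripper_width: 0.0
grasp_force: 0.0
t 18.93 tcp [ 446.6 -204.5  111.2] th 0.2 ytool [-0.017 -1.     0.001] F [ 0.6  0.6 -0.7] w 0.0 g 0.0
home end top [317.2, 133.2] sill inner top [317.4, 130.9] outer [317.4, 138.9] if on sill [317.1, 146.0] edges home [348.5, 50.9] [285.5, 52.1] unlow [317.1, 134.6]
305 [(96, 124), (98, 120), (100, 122), (102, 122), (104, 122), (106, 127), (108, 120), (110, 116), (112, 121), (114, 124), (116, 124), (118, 113), (120, 113), (122, 117), (124, 115), (126, 115), (128, 123), (130, 118), (132, 115), (134, 188), (136, 248), (138, 247), (140, 194), (142, 175), (144, 167), (146, 160), (148, 163), (150, 156), (152, 155), (154, 165), (156, 171), (158, 176), (160, 177), (162, 174), (164, 169), (166, 164), (168, 158), (170, 157), (172, 120), (174, 124), (176, 128), (178, 125), (180, 129), (182, 128), (184, 126), (186, 126), (188, 124), (190, 123), (192, 127), (194, 120), (196, 115), (198, 118)]
320 [(96, 118), (98, 113), (100, 112), (102, 112), (104, 110),
[... 1524 characters left out ...]
 114, 112, 112, 114, 114, 118, 120, 116, 117, 117, 115, 116, 117, 118, 122, 117, 119, 119, 117, 118, 120, 117, 118, 111, 109, 110, 110, 109, 109, 109, 108, 116, 154, 160, 157]
side home: near top [228.3, 194.5] far top [222.0, 237.4] sill outer top [229.3, 197.2] sill in [229.1, 198.7]
[(183, 93), (184, 87), (185, 89), (186, 83), (187, 76), (188, 72), (189, 80), (190, 75), (191, 82), (192, 78), (193, 76), (194, 74), (195, 90), (196, 85), (197, 81), (198, 79), (199, 84), (200, 88), (201, 88), (202, 91)] [(228, 69), (229, 72), (230, 71), (231, 69), (232, 70), (233, 78), (234, 83), (235, 79), (236, 73), (237, 103), (238, 165), (239, 188), (240, 196), (241, 162), (242, 42), (243, 28), (244, 33)]
```

The white sill strip (rows 134–140) now shows fully in front of the stone, whose end is at row 133 (133.2 predicted for home). A light press from above will confirm the height.

```bash
python3 -c "
from h import *
plan(now(),pose(522,-204.5,36,-.018,0))";python3 -m creep '[[[40,0,0,0,0,0,0],[75,0,20,0,0,0,0],[75,0,50,0,0,0,0],[75,0,68,0,0,0,0],[75,0,74,0,0,0,0],[75,0,74,0,0,0,0]]]'
python3 -m creep '[[[0,0,3,0,0,0,0],[0,0,6,0,0,0,0],[0,0,6,0,0,0,0]]]'
```

```text
shift [76.2 -0.8 73.7] turn [-0.     0.     0.001]
t: 19.77
ee_pos: [0.5195, -0.2057, 0.0358]
eef_rot: [-3.141, 0.002, -0.018]
contact_force: [-0.7, -0.2, 0.4]
gripper_width: 0.002
grasp_force: 0.0
t: 20.15
ee_pos: [0.5202, -0.2056, 0.0305]
eef_rot: [-3.141, 0.0, -0.018]
contact_force: [-0.0, -0.6, 0.4]
gripper_width: 0.001
grasp_force: 0.0
```

The fingertip reached z 30.5 mm without contact, so the stone lies down at its 30 mm height. I'll retreat and hand in.

```bash
python3 -m creep '[[[0,0,-50,0,0,0,0],[0,0,-150,0,0,0,0],[0,0,-150,0,0,0,0],[0,0,-150,0,0,0,0],[0,0,-150,0,0,0,0]]]'
python3 -c "
from h import *
rep();print(job_done())"
```

```text
t: 20.78
ee_pos: [0.5197, -0.2053, 0.18]
eef_rot: [-3.141, 0.001, -0.018]
contact_force: [-0.8, 1.1, 0.2]
gripper_width: -0.002
grasp_force: 0.0
t 20.77 tcp [ 519.7 -205.3  180. ] th -0.1 ytool [-0.018 -1.    -0.001] F [-0.8  1.1  0.2] w -0.002 g 0.0
the job is handed in; nothing more can be done
None
```

The dark oilstone is back in the dark-labelled station, flat on the cork behind the sill with the jaw pressing it there, and I handed the job in at about 21 s; the last wrist picture and a fingertip height check both fit it being home, but no verdict came back.

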